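# Show the customer the claw clip in the clip box

## Task

A customer wants to see the claw clip: gently push the half-open flap of the clip box up and back until it leans clearly past upright and stays there, then point straight down at the claw clip lying inside, with the gripper's tip centred one to three centimetres above it and touching nothing. Hold still there for at least two seconds and finish still pointing at it. Only push the flap, never grip it; do not touch any of the clips, and leave the other loose things on the bench where they are.

Things in the scene. Friction and masses are not known exactly. Their poses are not given: they have to be found in the camera images.
- clipbox: red plastic clip box fixed to the bench, 120 (x) x 240 (y) x 40 high, walls and floor 3 thick; open top with three equal bays side by side along y (centres at y = -79, 0 and +79), each 76 wide and 114 long, one clip in each; origin at the centre of its underside, x points from its front (robot side) to the hinge side, z up
- flap (a joint): angle of the box's one-piece red flap (123 x 240, 3 thick, 0.09 kg), hinged along the box's far (+x) top rim: 0 = closed and level, 1.57 = upright, stop at 2.25 leaning back; starts part open at 0.75 to 1.2; a stiff friction hinge (about 0.12 N m) that stays wherever it is left, so it takes only 1 to 2 N at the tab
- flap_hinge (a point): middle of the flap's hinge line, 60 beyond the box centre along the box's x and 40.5 above its underside; the flap turns about the box's y axis through this point
- flap_tab (a point): tip of the thumb tab (50 wide, 11 proud) in the middle of the flap's free edge, on its inner (under) face, 134 from the hinge line
- claw_clip: the claw clip to point at: horn-coloured plastic hair claw with two rows of interlocking curved teeth, a spring on top and two short upright lever wings, 68 long (its x) x 38 wide x 32 high, standing on its teeth in one of the three bays, any of them; loose, 20 to 40 g; origin at the centre of its underside, z up
- claw_top (a point): point midway between the tips of the claw clip's two lever wings, 32 above its underside: the clip's highest point
- barrette: long flat arched hair barrette, 82 x 18 x 11 high, same horn-coloured plastic, lying in another bay; origin at the centre of its underside
- duckbill_clip: slim duckbill (beak) clip, 90 x 11 x 14 high, same horn-coloured plastic, lying in the third bay; origin at the centre of its underside
- bangle_large: larger glass bangle lying flat on the bench in front of the box (robot side), 81 outer diameter, 9 thick; origin at its centre
- bangle_small: smaller glass bangle lying flat in front of the box, 65 outer diameter, 9 thick; origin at its centre
- comb: stainless steel comb lying flat right of the box, 180 x 34 x 4; origin at the centre of its underside
- canister: upright aluminium canister with its lid closed, 87 diameter, 143 high, left of the box; origin at the centre of its underside
- hairbrush: wooden paddle hairbrush lying on its bristles right of the box, 210 long, 33 high; origin under its middle
- sprayer: clear plastic water sprayer standing left of the box, 72 diameter, 185 high; origin at the centre of its underside
Things that resemble listed ones, but are neither listed nor needed, are in the scene too. Several things look just like the claw_clip: the one meant starts farthest to the robot's left.

How it is judged:
By the outcome, as a careful person would: the job done as asked, in the order asked, and still so for the second after the job is handed in, with the robot touching nothing.
It also fails if it takes over 38 s, if anything falls off the work surface, if the arm or the gripper's body presses on something with over 40 N, if the wrist force passes 120 N, or if a joint passes its speed limit or range.

## Robot

A 7-joint arm with a two-finger parallel gripper is mounted at the origin on the work surface. World frame = base frame: x ahead of the robot, y to its left, z up, the work surface at z = 0. Lengths are in m, angles in rad, forces in N, time in s.
With the tool pointing down it reaches from about 0.425 to 0.925 m from the base axis. Payload 6.8 kg.
Tool frame: the origin (TCP) lies midway between the tips of the shut fingers; the grasp point (between the pads) lies 19 mm behind it; z points along the fingers, x is the direction in which the jaws open and shut, and the axes are right-handed (so a half turn about z gives the same grasp; the last joint's range is limited). The gripper opens to 85 mm and grips with 20 to 120 N. Pads are 22 mm wide; open, the fingers measure 114 mm over their backs; the gripper's body (76 mm by 85 mm) begins 54 mm behind the grasp point. The pads swing forward as they close: fully open they stand 13 mm farther back than shut.
Start: joints at [1.044, 0.477, 0.022, 1.555, -0.011, 1.109, -0.083], TCP at [0.275, -0.617, 0.207] pointing down, gripper open.
Joint ranges: [-2.96, 2.96], [-0.34, 2.1], [-1.41, 1.46], [0.24, 2.44], [-1.37, 4.51], [0.17, 1.92], [-2.96, 2.96]. Speed limits (rad/s): [2.39, 2.39, 3.14, 3.14, 3.14, 3.14, 3.14].

## Interface

Orientations are given as a rotation vector (axis times angle).
In Python, from bench import r gives the robot as it stands. The module is installed in compiled form; this text tells all that it offers.
- The arm moves only by the shell command python3 -m pendant 'ROWS' [OPENING] [FORCE]. ROWS is text: rows parted by semicolons, each of 4 numbers parted by spaces: the shift along the tool's x, y, z in cm, then the turn about the tool's z in degrees. A call has 1 to 8 rows; each row shifts and turns the pose as measured when the row begins, along the tool's axes as they then stand; what a row does not reach is not made up. A row lasts 1/12 s, in which the tool goes at most 41.7 mm and 7.16 degrees, less where a joint would pass 70% of its speed; a pose out of reach is approached as far as the arm can. A call with a gripper value outside its range is refused whole. OPENING is the closure in counts, from 0 (fully open) to 255 (shut), set as the call begins (- or left out, the last holds). The fingers move at their own pace and stop on an object; FORCE is the grip in N (left out, the last holds). Time passes only in rows, so rows that do not move let the fingers close. It gives the time, the measured TCP pose, the force and the opening at its end, in the units of the state.
- r.get_obs(): the state, without advancing time (a new reading comes with each control period).
- r.grab_frame(name): name is "scene" or "side" or "wrist"; returns a dict with "color" (480x640x3 uint8, red, green, blue), "fx", "fy", "cx", "cy" (pixels), "dist_coeffs" ([k1, k2, p1, p2, k3] as OpenCV has them; the pictures are not rectified), "R" (3x3) and "t" (3): a world point X has camera coordinates R X + t; the wrist camera has in their place "hand_eye" (4x4, takes a point from camera to tool coordinates, whose origin is the TCP and whose axes are the tool frame's). Camera axes: x right, y down, z forward; pixel columns grow to the right and rows downward; lengths in m; the calibration is good to about 2 mm. A picture is of the moment at which its call begins: read the wrist's pose just before it. There is no depth.
- r.hand_in(): hands the job in, once; it reports no verdict.
The state is a dict: "clock": time; "joints": joint angles; "qvel": joint speeds; "tau": joint torques, N m; "tcp_pos": TCP position; "orientation": TCP orientation; "contact_force": force on the tool from outside, world axes, zero at the start; "moment": the same for the moment, N m; "grip_width": finger opening in m.
Only numpy, scipy, OpenCV 4.12 (cv2) and the standard library are available. Lean on these libraries where they do the work, as an engineer would, in place of code of your own. Each camera call takes 0.05 s, during which the arm holds its last target.

## Working session

There is one attempt and no reset: what is moved stays moved. The work goes in short steps, Python scripts to look and compute and a shell command to move; the robot and the scene stay as the last step left them, time stands still between calls to the robot, and variables do not carry over. Pictures are saved under pics/ and viewed, and the job is handed in when it is done.

```bash
mkdir -p pics
cat > h.py <<'E'
import numpy as np,cv2
from bench import r
from scipy.spatial.transform import Rotation as Ro
def grab(n,out=None):
    o=r.get_obs(); f=r.grab_frame(n)
    if n=="wrist":
        T=np.eye(4);T[:3,:3]=Ro.from_rotvec(o["orientation"]).as_matrix();T[:3,3]=o["tcp_pos"]
        M=np.linalg.inv(T@np.array(f["hand_eye"]));f["R"]=M[:3,:3];f["t"]=M[:3,3]
    f["R"]=np.array(f["R"]);f["t"]=np.array(f["t"])
    f["K"]=np.array([[f["fx"],0,f["cx"]],[0,f["fy"],f["cy"]],[0,0,1.]]);f["d"]=np.array(f["dist_coeffs"],float)
    if out: cv2.imwrite(out,cv2.cvtColor(f["color"],cv2.COLOR_RGB2BGR))
    return f
def ray(f,p):
    u=cv2.undistortPoints(np.array([[p]],float),f["K"],f["d"])[0,0]
    d=f["R"].T@np.array([u[0],u[1],1]);return -f["R"].T@f["t"],d/np.linalg.norm(d)
def onz(f,p,z):
    c,d=ray(f,p);return c+d*(z-c[2])/d[2]
def tri(fs,ps):
    A=np.zeros((3,3));b=np.zeros(3);L=[]
    for f,p in zip(fs,ps):
        c,d=ray(f,p);P=np.eye(3)-np.outer(d,d);A+=P;b+=P@c;L.append((P,c))
    X=np.linalg.solve(A,b);return X,[np.linalg.norm(P@(X-c)) for P,c in L]
def proj(f,X):
    return cv2.projectPoints(np.array(X,float).reshape(-1,3),cv2.Rodrigues(f["R"])[0],f["t"].reshape(3,1),f["K"],f["d"])[0].reshape(-1,2)
E
python3 - <<'E'
from h import *
import pickle
D={}
for n in("scene","side","wrist"):
    f=grab(n,f"pics/{n}0.png");D[n]=f
    print(n,-f["R"].T@f["t"],f["R"][2],f["fx"])
pickle.dump(D,open("f0.pkl","wb"))
o=r.get_obs();print({k:np.round(v,3) for k,v in o.items()});print(Ro.from_rotvec(o["orientation"]).as_matrix().round(3))
E
```

```text
scene [ 1.02716236 -0.18650724  0.90546124] [-0.51249565  0.21595014 -0.8310919 ] 461.199105454447
side [-0.04482498  0.59713477  0.89593926] [ 0.48444647 -0.48731792 -0.72652107] 512.2898606537786
wrist [ 0.33465125 -0.58865069  0.37202696] [-0.24659725 -0.10620535 -0.96328097] 419.48446093823196
{'clock': np.float64(0.15), 'joints': array([ 1.044,  0.478,  0.022,  1.556, -0.011,  1.109, -0.083]), 'qvel': array([-0.001, -0.003,  0.   , -0.003,  0.   , -0.001, -0.   ]), 'tau': array([ 3.0000e-03, -5.9692e+01,  1.6100e+00, -2.8149e+01,  1.3000e-02,
        7.0000e-03,  0.0000e+00]), 'tcp_pos': array([ 0.274, -0.616,  0.206]), 'orientation': array([-2.634e+00,  1.711e+00,  2.000e-03]), 'contact_force': array([-0.028, -0.193,  0.113]), 'moment': array([-0.019,  0.017, -0.009]), 'grip_width': np.float64(0.086)}
[[ 0.407 -0.914 -0.001]
 [-0.914 -0.407  0.001]
 [-0.001  0.    -1.   ]]
```

View pics/scene0.png

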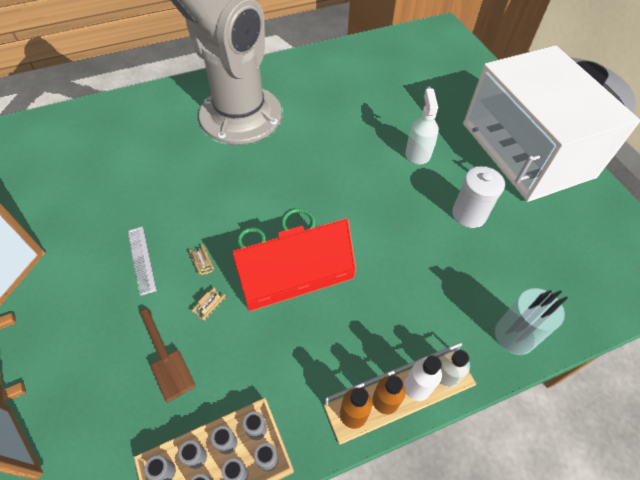

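View pics/side0.png

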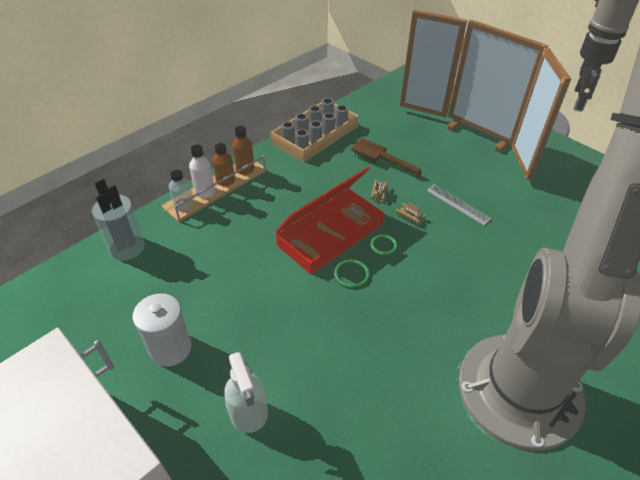

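View pics/wrist0.png

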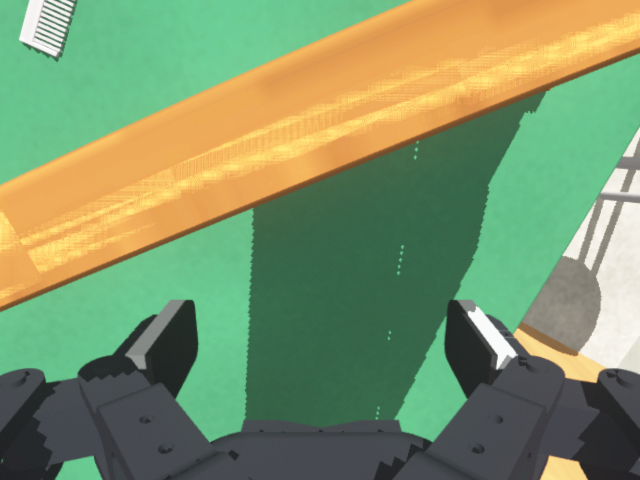

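The scene view shows the red flap at about (295,265), with two loose clips right of the box at (201,260) and (208,303). In the side view the open box is at about (330,225), with three clips inside. I'll enlarge it.

Run:
```python
from h import *
a=cv2.imread("pics/side0.png")[160:300,260:440];b=cv2.imread("pics/scene0.png")[190:330,180:370]
cv2.imwrite("pics/sc.png",cv2.resize(a,None,fx=4.4,fy=4.2,interpolation=3));cv2.imwrite("pics/cc.png",cv2.resize(b,None,fx=4.2,fy=4.2,interpolation=3))
```

```text
(no output)
```

View pics/sc.png

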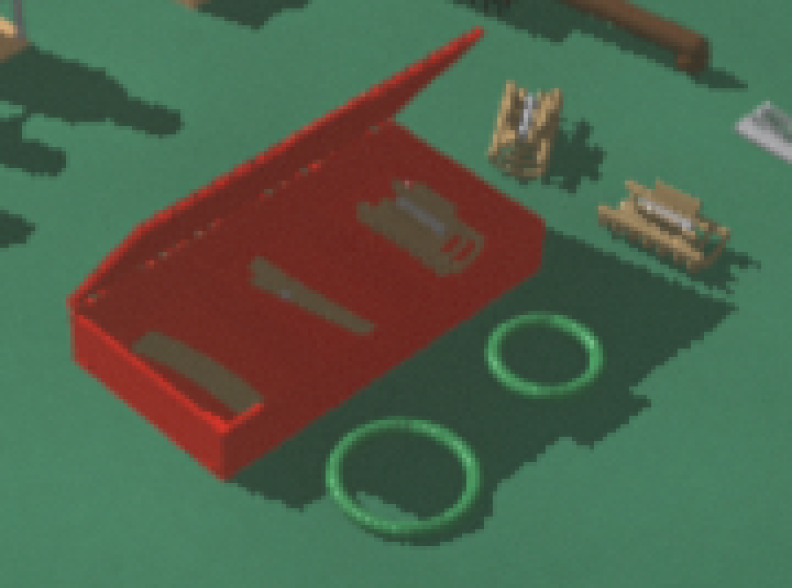

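View pics/cc.png

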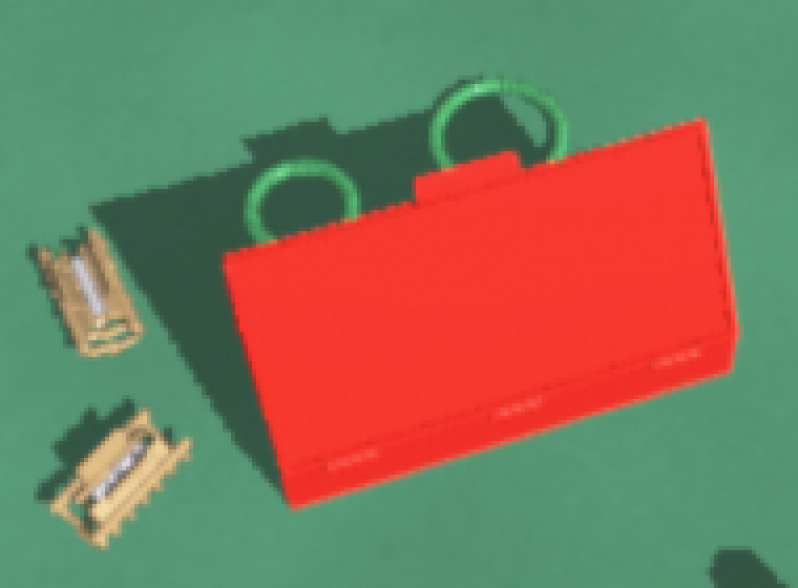

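Three things look like the claw clip:
- **A:** in the box's right bay, side px (354,210).
- **B:** right of the box, side px (380,190), scene px (208,303).
- **C:** right of the box, side px (411,212), scene px (201,260).

A is farthest to the robot's left (+y) and lies inside the box, so A is the one meant. The crop confirms it: claw teeth and a spring, with the duckbill in the middle bay and the barrette in the left one. Next I'll solve for the box pose from its corners.

```bash
cat > fit.py <<'E'
from h import *
import pickle
from scipy.optimize import least_squares
D=pickle.load(open("f0.pkl","rb"))
S=lambda x,y:(260+x/4.4,160+y/4.2)
C=lambda x,y:(180+x/4.2,190+y/4.2)
def fl(u,y,th,off=0): return (.06-u*np.cos(th)+off*np.sin(th)*0,y,.0405+u*np.sin(th))
obs=[("side",S(222,423),lambda t:(-.06,.12,.04)),("side",S(222,478),lambda t:(-.06,.12,0)),("side",S(545,218),lambda t:(-.06,-.12,.04)),
("side",S(543,272),lambda t:(-.06,-.12,0)),("side",S(73,362),lambda t:(.06,.12,0)),
("scene",C(290,508),lambda t:(.06,-.12,0)),("scene",C(733,372),lambda t:(.06,.12,0)),
("scene",C(222,255),lambda t:fl(.123,-.12,t)),("scene",C(707,120),lambda t:fl(.123,.12,t)),
("side",S(140,222),lambda t:fl(.123,.12,t)),("side",S(482,30),lambda t:fl(.123,-.12,t))]
def W(p,X):
    c,s=np.cos(p[2]),np.sin(p[2]);return np.array([p[0]+c*X[0]-s*X[1],p[1]+s*X[0]+c*X[1],X[2]])
def res(p): return np.concatenate([proj(D[n],W(p,g(p[3])))[0]-q for n,q,g in obs])
s=least_squares(res,[.6,-.2,-.2,1.]);p=s.x
print("box",p.round(4),"flapdeg",np.degrees(p[3]));print(res(p).reshape(-1,2).round(1))
np.save("box.npy",p)
for nm,X in [("hinge",(.06,0,.0405)),("tab",fl(.134,0,p[3])),("bayR",(0,-.079,.003)),("uprighttab",(.06,0,.1745))]:print(nm,W(p,X).round(4))
# claw from side: wings tips approx
print(onz(D["side"],S(432,205),.035).round(3), onz(D["side"],(354,210),.03).round(3))
print(W(p,(0,0,0)),"mirror bottom/others")
print("clips loose",onz(D["scene"],(201,260),.015),onz(D["scene"],(208,303),.015))
# mirror corners triangulation: panel top near corners
for a in [(524,172),(550,70),(400,105),(413,12)]: print(a,onz(D["side"],a,0).round(3))
E
python3 fit.py
```

```text
box [ 0.5399 -0.0366 -0.041   1.0516] flapdeg 60.251605596443035
[[-0.9  2.2]
 [-0.8  0.7]
 [-0.5  0.6]
 [-1.7 -0.6]
 [-0.6 -0.7]
 [-1.  -0.3]
 [-1.8 -0.6]
 [-1.5  0.4]
 [-1.3 -0.4]
 [-1.1  1.1]
 [-0.3 -1. ]]
hinge [ 0.5998 -0.0391  0.0405]
tab [ 0.5334 -0.0363  0.1568]
bayR [ 0.5367 -0.1155  0.003 ]
uprighttab [ 0.5998 -0.0391  0.1745]
[ 0.53  -0.124  0.035] [ 0.537 -0.118  0.03 ]
[ 0.53989976 -0.03660266  0.        ] mirror bottom/others
clips loose [ 0.44562046 -0.22094633  0.015     ] [ 0.55422494 -0.23290954  0.015     ]
(524, 172) [ 0.33  -0.597 -0.   ]
(550, 70) [ 0.558 -1.197  0.   ]
(400, 105) [ 0.786 -0.614  0.   ]
(413, 12) [ 1.208 -1.23  -0.   ]
```

The right-bay clip is confirmed as claw clip A. Before moving I'll check how tall the mirror near the start pose is and where it stands.

Run:
```python
from h import *
import pickle
D=pickle.load(open("f0.pkl","rb"))
for z in(0,.1,.2,.3): print(z,onz(D["scene"],(43,253),z).round(3),"sideB",onz(D["side"],(530,175),z).round(3),"sideT",onz(D["side"],(567,80),z).round(3), "wristL",onz(D["wrist"],(0,290),z).round(3),"wristR",onz(D["wrist"],(635,55),z).round(3))
print(tri([D["scene"],D["side"]],[(43,253),(530,175)]),tri([D["scene"],D["side"]],[(43,253),(567,80)]))
```

```text
0 [ 0.285 -0.555  0.   ] sideB [ 0.311 -0.598  0.   ] sideT [ 0.482 -1.176 -0.   ] wristL [ 0.059 -0.363  0.   ] wristR [ 0.493 -0.809  0.   ]
0.1 [ 0.367 -0.515  0.1  ] sideB [ 0.272 -0.464  0.1  ] sideT [ 0.423 -0.978  0.1  ] wristL [ 0.133 -0.424  0.1  ] wristR [ 0.45 -0.75  0.1 ]
0.2 [ 0.449 -0.474  0.2  ] sideB [ 0.232 -0.331  0.2  ] sideT [ 0.364 -0.78   0.2  ] wristL [ 0.207 -0.484  0.2  ] wristR [ 0.408 -0.691  0.2  ]
0.3 [ 0.531 -0.433  0.3  ] sideB [ 0.192 -0.198  0.3  ] sideT [ 0.306 -0.582  0.3  ] wristL [ 0.281 -0.545  0.3  ] wristR [ 0.365 -0.631  0.3  ]
(array([ 0.30145075, -0.5496788 ,  0.0286061 ]), [np.float64(0.006843092185369022), np.float64(0.006843092185368947)]) (array([ 0.36346121, -0.53856854,  0.23042557]), [np.float64(0.10012033161495834), np.float64(0.10012033161495842)])
```

The mirror's top is at about 0.30 m, roughly 5 cm from the tool, so I'll lift first while shutting the fingers and squaring the tool to the box.

```bash
python3 -m pendant '0 0 -3 0; 0 0 -4 0; 0 0 -4 5; 0 0 -4 6; 0 0 -4 6; 0 0 -2 6; 0 0 0 4; 0 0 0 0' 255 20; python3 -c "
from h import *
print(Ro.from_rotvec(r.get_obs()['orientation']).as_matrix().round(3))"
```

```text
clock: 0.82
tcp_pos: [0.2731, -0.6141, 0.42]
orientation: [-2.135, 2.3, 0.02]
contact_force: [-0.1, 0.1, -0.9]
grip_width: -0.0
[[-0.074 -0.997 -0.006]
 [-0.997  0.074  0.012]
 [-0.012  0.007 -1.   ]]
```

```bash
python3 -m pendant '-2 -0.4 0 0; -3.8 -0.8 0 0; -3.8 -0.8 0 0; -3.8 -0.8 0 0; -3.8 -0.8 0 0; -3.8 -0.8 0 0; -3.8 -0.8 0 0; -3.8 -0.8 0 0'; python3 -m pendant '-3.8 -0.8 0 0; -3.8 -0.8 0 0; -3.8 -0.8 0 0; -3.8 -0.8 0 0; -3.8 -0.8 0 0; -3.8 -0.8 0 0; -2 -0.4 0 0; 0 0 0 0'
```

```text
clock: 1.48
tcp_pos: [0.3477, -0.3271, 0.4119]
orientation: [2.142, -2.294, -0.043]
contact_force: [0.6, 0.4, 0.4]
grip_width: 0.0
clock: 2.15
tcp_pos: [0.4118, -0.0597, 0.4076]
orientation: [2.176, -2.252, -0.058]
contact_force: [0.6, -0.1, 0.3]
grip_width: 0.0003
```

Run:
```python
from h import *
f=grab("wrist","pics/w1.png");o=r.get_obs()
print(o["tcp_pos"].round(4),Ro.from_rotvec(o["orientation"]).as_matrix().round(3))
import pickle;pickle.dump(f,open("w1.pkl","wb"))
p=np.load("box.npy")
c,s=np.cos(p[2]),np.sin(p[2]);W=lambda X:np.array([p[0]+c*X[0]-s*X[1],p[1]+s*X[0]+c*X[1],X[2]])
for X in[(-.06,.12,.04),(-.06,-.12,.04),(.06-.134*np.cos(p[3]),0,.0405+.134*np.sin(p[3])),(0,-.079,.035)]:print(X,proj(f,W(X)).round(1))
```

```text
[ 0.4114 -0.0613  0.4075] [[-0.036 -0.999 -0.033]
 [-0.999  0.035  0.02 ]
 [-0.018  0.034 -0.999]]
(-0.06, 0.12, 0.04) [[206.6 106.7]]
(-0.06, -0.12, 0.04) [[402.8 107.6]]
(np.float64(-0.00648975131509931), 0, np.float64(0.15684050442582864)) [[296.5  47.7]]
(0, -0.079, 0.035) [[370.5  55.1]]
```

View pics/w1.png

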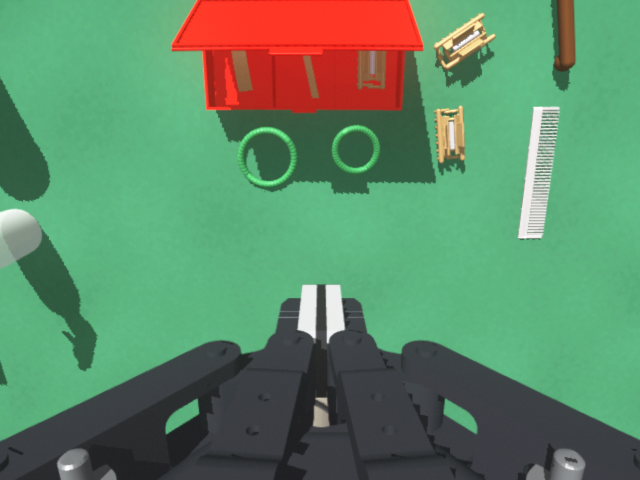

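The flap's tab shows at (296,52) and the claw clip in the right bay at (371,68), both within a few px of my predictions. Now I'll descend in front of the tab.

```bash
python3 -m pendant '-0.1 -0.5 2 0; -0.2 -0.8 3 0; -0.2 -0.8 3 0; -0.2 -0.8 3 0; -0.2 -0.8 3 0; -0.2 -0.8 3 0; -0.2 -0.8 3 0; -0.2 -0.8 3 0';  python3 -m pendant '-0.2 -0.5 2 0; 0 0 0 0'; python3 -c "
from h import *
print(Ro.from_rotvec(r.get_obs()['orientation']).as_matrix().round(3))"
```

```text
clock: 2.87
tcp_pos: [0.467, -0.057, 0.1695]
orientation: [2.174, -2.254, -0.04]
contact_force: [0.8, -0.2, -0.5]
grip_width: 0.0005
clock: 3.03
tcp_pos: [0.467, -0.058, 0.1416]
orientation: [2.168, -2.248, -0.053]
contact_force: [-1.0, -0.0, 0.2]
grip_width: 0.0001
[[-0.036 -0.999 -0.037]
 [-0.999  0.036  0.012]
 [-0.011  0.037 -0.999]]
```

```bash
python3 -m pendant '-1 0 0.5 0; -1 -0.5 0.5 0; 0 -1 0 0; 0 -1 0 0; 0 -1 0 0; 0 -0.8 0 0; 0 -0.8 0 0'
```

```text
clock: 3.62
tcp_pos: [0.5215, -0.0443, 0.1327]
orientation: [2.163, -2.25, -0.048]
contact_force: [-0.3, -0.4, -0.4]
grip_width: -0.0001
```

```bash
python3 -m pendant '0 -0.8 0 0; 0 -0.8 0 0; 0 -0.8 0 0; 0 -0.8 0 0; 0 0 0 0'; python3 -c "
from h import *
grab('side','pics/s2.png')
grab('scene','pics/c2.png')"
```

```text
clock: 4.03
tcp_pos: [0.5602, -0.0467, 0.1327]
orientation: [2.164, -2.254, -0.044]
contact_force: [-0.0, 0.8, -0.6]
grip_width: 0.0
```

View pics/s2.png

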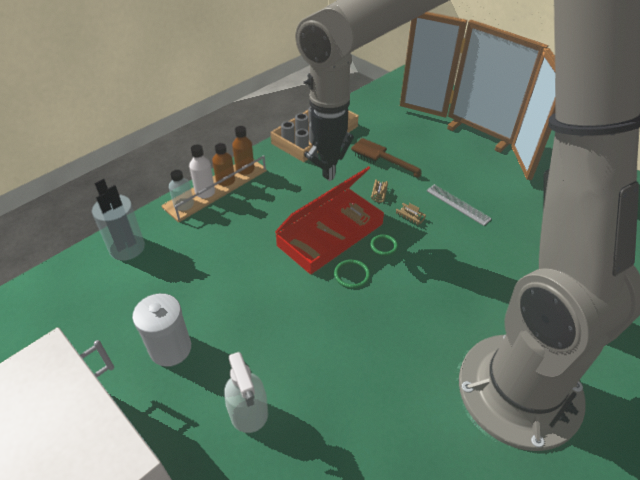

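View pics/c2.png

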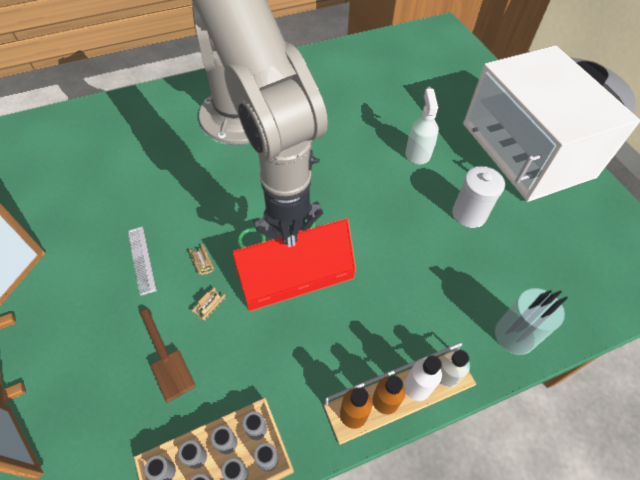

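Run:
```python
from h import *
import pickle
D=pickle.load(open("f0.pkl","rb"))
o=r.get_obs();t=o["tcp_pos"];print(t,o["contact_force"].round(2),proj(D["side"],t),proj(D["scene"],t))
a=cv2.imread("pics/s2.png")[130:280,260:420];b=cv2.imread("pics/c2.png")[190:330,220:370]
cv2.imwrite("pics/e.png",np.hstack([cv2.resize(a,(400,400),interpolation=3),cv2.resize(b,(400,400),interpolation=3)]))
```

```text
[ 0.55848677 -0.04671837  0.13247587] [-0.9   0.37  0.31] [[328.68060405 187.61941775]] [[289.52026537 247.62778127]]
```

View pics/e.png

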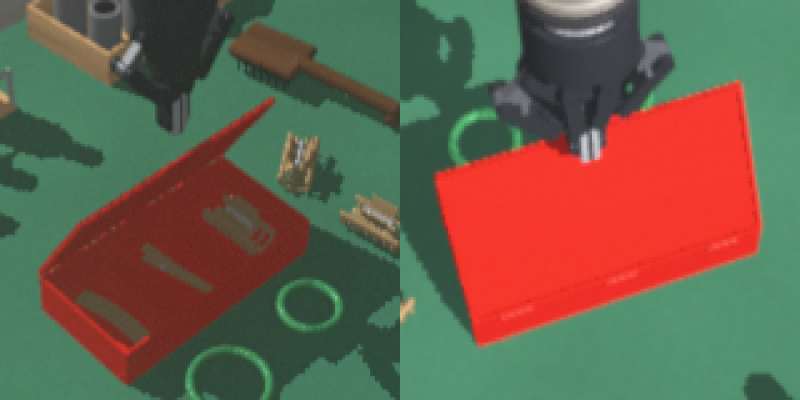

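Run:
```python
from h import *
import pickle
D=pickle.load(open("f0.pkl","rb"));fs=[D["scene"],D["side"]]
S=lambda x,y:(260+x/4.4,160+y/4.2)
C=lambda x,y:(180+x/4.2,190+y/4.2)
print("base",proj(D["side"],(0,0,0)),proj(D["scene"],(0,0,0)))
T=lambda *a:[np.round(x,4) for x in tri(fs,a)]
print("tip",T((291,246),(332,181)))
print("cornR",T(C(222,255),S(482,30)),"cornL",T(C(707,120),S(140,222)))
print("hingeR",T(C(278,465),S(390,125)))
print("clipC",T((201,260),(411,212)),"comb end",T((135,229),(490,221)))
```

```text
base [[519.30163048 390.14170534]] [[239.9158323  113.72708441]]
tip [array([ 0.5603, -0.05  ,  0.147 ]), array([0.0063, 0.0063])]
cornR [array([ 0.5324, -0.1543,  0.146 ]), array([0.0011, 0.0011])] cornL [array([0.5448, 0.0828, 0.1488]), array([0.0027, 0.0027])]
hingeR [array([ 0.5911, -0.1567,  0.0388]), array([0.0007, 0.0007])]
clipC [array([ 0.4436, -0.2232,  0.0156]), array([0.003, 0.003])] comb end [array([ 0.292 , -0.35  ,  0.0022]), array([0.0048, 0.0048])]
```

Run:
```python
from h import *
grab("wrist","pics/w3.png");
a=cv2.imread("pics/s2.png")[150:220,290:380];b=cv2.imread("pics/c2.png")[200:280,240:340]
cv2.imwrite("pics/e2.png",np.hstack([cv2.resize(a,(400,311),interpolation=0),cv2.resize(b,(400,311),interpolation=0)]))
```

```text
(no output)
```

View pics/w3.png

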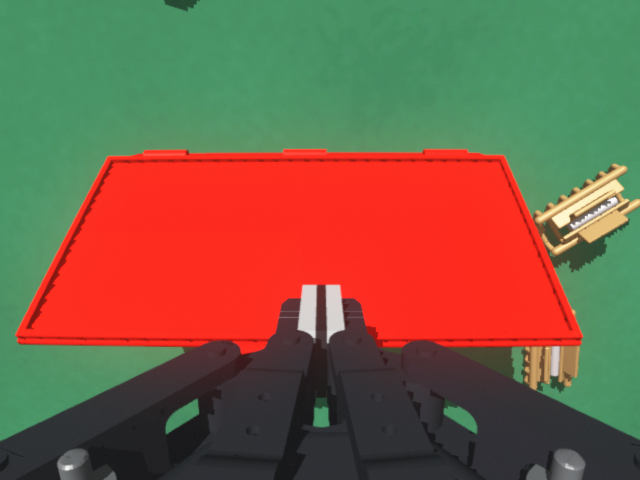

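View pics/e2.png

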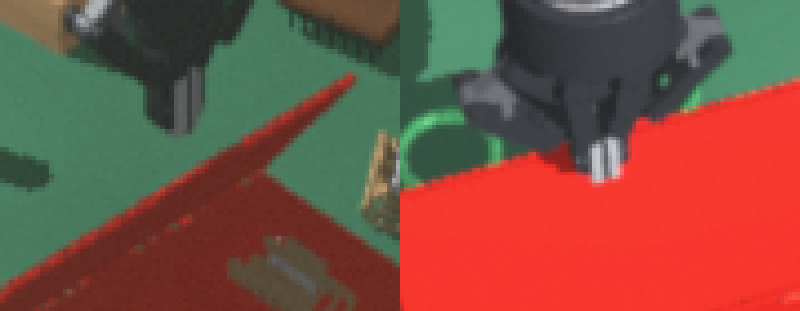

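Run:
```python
from h import *
import pickle
f=grab("wrist");o=r.get_obs();print(o["tcp_pos"],Ro.from_rotvec(o["orientation"]).as_matrix().round(3))
p=np.load("box.npy")
c,s=np.cos(p[2]),np.sin(p[2]);W=lambda X:np.array([p[0]+c*X[0]-s*X[1],p[1]+s*X[0]+c*X[1],X[2]])
fl=lambda u,y,th:(.06-u*np.cos(th),y,.0405+u*np.sin(th))
print("hinge",proj(f,[W((.06,.12,.042)),W((.06,-.12,.042))]).round(0).tolist(),"seen 107,157 505,157")
for th in(.75,.9,1.05,1.2):print(th,"free",proj(f,[W(fl(.123,.12,th)),W(fl(.123,-.12,th)),W(fl(.134,0,th))]).round(0).tolist(),"seen 20,338 580,338")
print("tip",proj(f,o["tcp_pos"]), "hand_eye",np.array(f["hand_eye"]).round(3).tolist())
```

```text
[ 0.55780214 -0.04668769  0.13250139] [[-0.041 -0.999 -0.034]
 [-0.999  0.04   0.008]
 [-0.007  0.034 -0.999]]
hinge [[111.0, 156.0], [506.0, 156.0]] seen 107,157 505,157
0.75 free [[59.0, 362.0], [550.0, 364.0], [302.0, 389.0]] seen 20,338 580,338
0.9 free [[37.0, 352.0], [569.0, 355.0], [300.0, 381.0]] seen 20,338 580,338
1.05 free [[13.0, 335.0], [590.0, 337.0], [297.0, 364.0]] seen 20,338 580,338
1.2 free [[-10.0, 308.0], [611.0, 310.0], [295.0, 335.0]] seen 20,338 580,338
tip [[321.75162169 279.84975276]] hand_eye [[1.0, -0.001, -0.001, -0.0], [0.001, 0.963, 0.269, -0.066], [0.001, -0.269, 0.963, -0.166], [0.0, 0.0, 0.0, 1.0]]
```

All three views agree: the fingertip ended up above the flap's outer face, tip at scene (291,246), and the flap hasn't moved from about 60°. So this push did not engage the flap. I'll back out over the edge and come in again lower, checking pictures as I go.

```bash
python3 -m pendant '0 0 -2 0; 0 0 -2.5 0; 0 0 -2.5 0; 0 1.5 0 0; 0 2 0 0; 0 2 0 0; 0 2 0 0; 0 1 0 0'; python3 -m pendant '0 0 2 0; 0 0 2.5 0; 0 0 2.5 0; 0 0 1 0; -0.6 0 0 0; 0 0 0 0';python3 - <<'E'
from h import *
grab("side","pics/s4.png");grab("scene","pics/c4.png")
a=cv2.imread("pics/s4.png")[130:280,260:420];b=cv2.imread("pics/c4.png")[190:330,220:370]
cv2.imwrite("pics/e4.png",np.hstack([cv2.resize(a,(400,400),interpolation=3),cv2.resize(b,(400,400),interpolation=3)]))
E
```

```text
clock: 4.9
tcp_pos: [0.4693, -0.0433, 0.2081]
orientation: [2.162, -2.249, -0.049]
contact_force: [0.0, -0.1, -0.3]
grip_width: 0.0002
clock: 5.4
tcp_pos: [0.4643, -0.037, 0.1278]
orientation: [2.162, -2.251, -0.041]
contact_force: [0.5, 0.4, 0.4]
grip_width: -0.0001
```

View pics/e4.png

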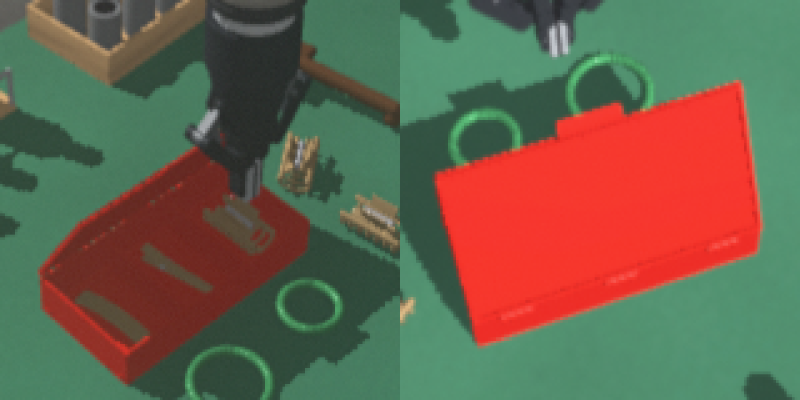

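Run:
```python
from h import *
import pickle
D=pickle.load(open("f0.pkl","rb"));t=r.get_obs()["tcp_pos"]
print(t,proj(D["scene"],t),proj(D["side"],t),tri([D["scene"],D["side"]],[(279,209),(360,205)]))
a=cv2.imread("pics/s4.png")[170:230,320:400];b=cv2.imread("pics/c4.png")[185:245,240:320]
cv2.imwrite("pics/e5.png",np.hstack([cv2.resize(a,(400,300),interpolation=0),cv2.resize(b,(400,300),interpolation=0)]))
```

```text
[ 0.46487589 -0.0380148   0.12842732] [[278.20671656 212.17927072]] [[356.63004511 211.11808027]] (array([ 0.46471591, -0.0401937 ,  0.14332755]), [np.float64(0.004934268851075563), np.float64(0.004934268851075574)])
```

View pics/e5.png

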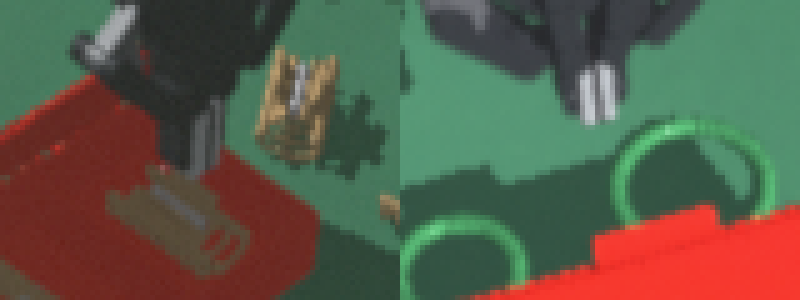

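Run:
```python
from h import *
import pickle
D=pickle.load(open("f0.pkl","rb"));t=r.get_obs()["tcp_pos"]
f=grab("wrist")
for dz in(0,.005,.01,.015,.02):
    print(dz,proj(D["scene"],t+[.011,0,dz]).round(1),proj(D["side"],t+[-.011,.0,dz]).round(1),proj(f,t+[.011,0,dz]).round(1))
print("seen scene (280,209.5) side (358.5,205.5) wrist(321,285)")
```

```text
0 [[279.9 216.1]] [[360.4 213.6]] [[320.6 255.1]]
0.005 [[279.8 214.7]] [[360.6 211.9]] [[320.5 259.3]]
0.01 [[279.7 213.3]] [[360.7 210.3]] [[320.5 263.8]]
0.015 [[279.5 211.8]] [[360.9 208.6]] [[320.4 268.6]]
0.02 [[279.4 210.4]] [[361.  206.9]] [[320.3 273.7]]
seen scene (280,209.5) side (358.5,205.5) wrist(321,285)
```

All three cameras put the visible fingertips about 20 mm above the reported TCP. That explains why the first push passed over the 0.157 m tab with no force. I'll go about 2 cm lower and push again in small steps.

```bash
python3 -m pendant '0 -0.5 0.8 0; 0 -1 0.8 0; 0 -1 0.2 0; 0 -1 0 0; 0 -0.8 0 0; 0 -0.8 0 0; 0 -0.8 0 0; 0 -0.8 0 0'; python3 -m pendant '0 -0.8 0 0; 0 -0.8 0 0; 0 0 0 0'
python3 - <<'E'
from h import *
grab("side","pics/s6.png");grab("scene","pics/c6.png")
a=cv2.imread("pics/s6.png")[130:280,260:420];b=cv2.imread("pics/c6.png")[190:330,220:370]
cv2.imwrite("pics/e6.png",np.hstack([cv2.resize(a,(400,400),interpolation=3),cv2.resize(b,(400,400),interpolation=3)]))
E
```

```text
clock: 6.22
tcp_pos: [0.5395, -0.0419, 0.1089]
orientation: [2.161, -2.255, -0.034]
contact_force: [-1.5, 0.6, 1.6]
grip_width: -0.0001
clock: 6.47
tcp_pos: [0.5594, -0.0426, 0.1087]
orientation: [2.162, -2.256, -0.032]
contact_force: [0.6, 0.4, 1.4]
grip_width: 0.0001
```

View pics/e6.png

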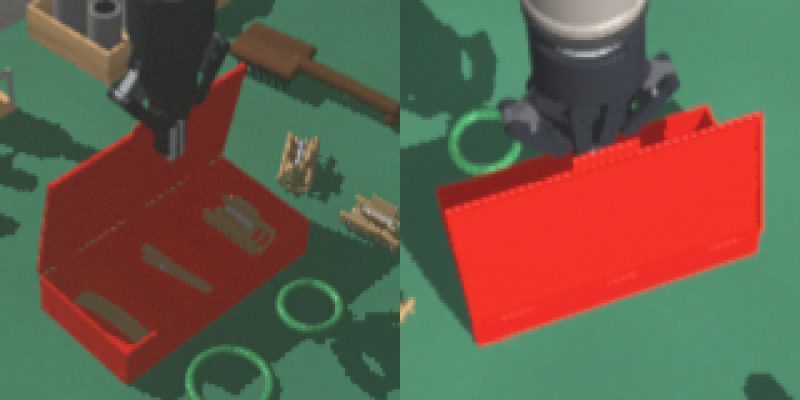

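The flap is moving now and stands at about 75–80°. I'll keep pushing gently.

```bash
python3 -m pendant '0 -0.8 0 0; 0 -0.8 0 0; 0 -0.8 0 0; 0 -0.8 0 0; 0 -0.8 0 0; 0 -0.8 0 0; 0 -0.8 0 0; 0 -0.8 0 0'; python3 -m pendant '0 -0.8 0 0; 0 -0.5 0 0; 0 0 0 0';  python3 - <<'E'
from h import *
grab("side","pics/s7.png");grab("scene","pics/c7.png")
a=cv2.imread("pics/s7.png")[130:280,260:420];b=cv2.imread("pics/c7.png")[190:330,220:370]
cv2.imwrite("pics/e7.png",np.hstack([cv2.resize(a,(400,400),interpolation=3),cv2.resize(b,(400,400),interpolation=3)]))
E
```

```text
clock: 7.23
tcp_pos: [0.6246, -0.0456, 0.1057]
orientation: [2.159, -2.253, -0.037]
contact_force: [-2.4, 0.5, -0.5]
grip_width: -0.0002
clock: 7.48
tcp_pos: [0.6406, -0.0463, 0.1043]
orientation: [2.159, -2.253, -0.038]
contact_force: [-0.3, 0.2, 1.0]
grip_width: -0.0001
```

View pics/e7.png

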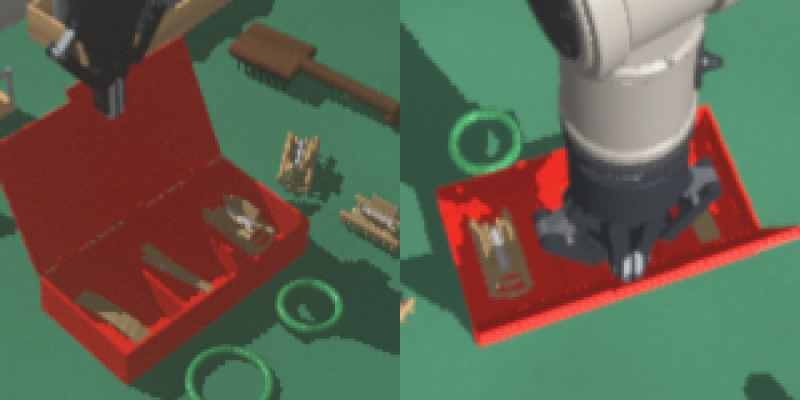

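Run:
```python
from h import *
import pickle
D=pickle.load(open("f0.pkl","rb"));p=np.load("box.npy")
c,s=np.cos(p[2]),np.sin(p[2]);W=lambda X:np.array([p[0]+c*X[0]-s*X[1],p[1]+s*X[0]+c*X[1],X[2]])
for d in range(95,130,5):
    t=np.radians(d);print(d,proj(D["side"],W((.06-.123*np.cos(t),-.12,.0405+.123*np.sin(t)))).round(1))
print("seen 333,145")
```

```text
95 [[347.9 146.8]]
100 [[344.7 145.3]]
105 [[341.6 144.2]]
110 [[338.6 143.4]]
115 [[335.7 142.9]]
120 [[332.9 142.9]]
125 [[330.3 143.2]]
seen 333,145
```

The flap leans to about 118°. I'll back off, lift and look at the claw clip.

```bash
python3 -m pendant '0 1 0 0; 0 1.5 0 0; 0 1.5 -1 0; 0 1.5 -2 0; 1 1.5 -2 0; 1.5 1.5 -2 0; 1.5 1.5 -2 0; 1.5 1 -1 0'; python3 -m pendant '1.2 0.5 0 0; 0 0 0 0; 0 0 0 0'
python3 - <<'E'
from h import *
import pickle
o=r.get_obs();print(o["tcp_pos"],Ro.from_rotvec(o["orientation"]).as_matrix().round(3))
D={n:grab(n,f"pics/{n[0]}8.png") for n in("wrist","scene","side")};pickle.dump(D,open("f8.pkl","wb"))
a=cv2.imread("pics/s8.png")[150:260,260:420];b=cv2.imread("pics/s8.png")
cv2.imwrite("pics/e8.png",cv2.resize(a,(800,550),interpolation=3))
E
```

```text
clock: 8.25
tcp_pos: [0.52, -0.0931, 0.2091]
orientation: [2.167, -2.243, -0.043]
contact_force: [0.9, -1.1, 0.5]
grip_width: 0.0003
clock: 8.5
tcp_pos: [0.5112, -0.109, 0.2136]
orientation: [2.162, -2.25, -0.031]
contact_force: [0.5, 0.3, -0.0]
grip_width: 0.0
[ 0.51120343 -0.10898758  0.21359629] [[-0.04  -0.999 -0.029]
 [-0.999  0.04  -0.   ]
 [ 0.001  0.029 -1.   ]]
```

View pics/w8.png

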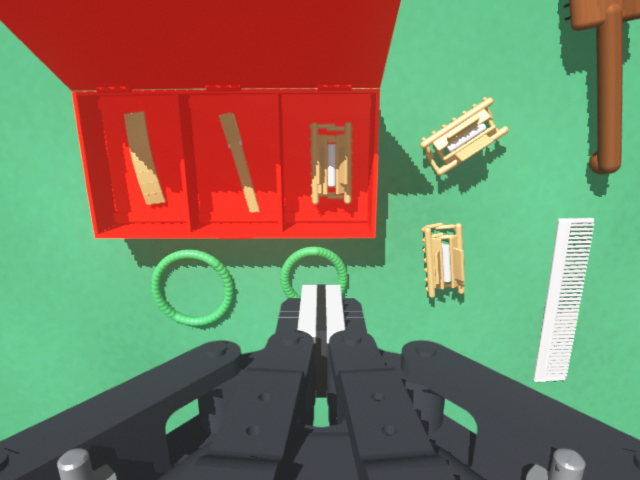

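View pics/e8.png

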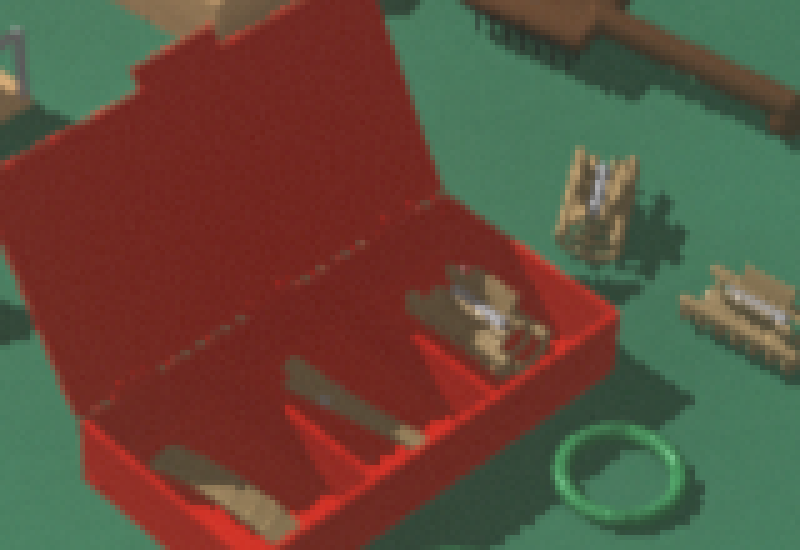

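Run:
```python
from h import *
import pickle
D=pickle.load(open("f8.pkl","rb"))
a=cv2.imread("pics/w8.png")[80:250,270:400];cv2.imwrite("pics/e9.png",cv2.resize(a,None,fx=3.5,fy=3.5,interpolation=3))
b=cv2.imread("pics/c8.png");cv2.imwrite("pics/e10.png",cv2.resize(b[190:330,220:370],None,fx=4,fy=4,interpolation=3))
p=np.load("box.npy");c,s=np.cos(p[2]),np.sin(p[2]);W=lambda X:np.array([p[0]+c*X[0]-s*X[1],p[1]+s*X[0]+c*X[1],X[2]])
f=D["wrist"]
print(proj(f,[W((-.06,-.12,.04)),W((-.06,.12,.04)),W((.06,-.12,.04)),W((.06,.12,.04))]).round(1).tolist(),"seen 376,238 96,238 380,89 74,91")
for z in(.02,.035):print(z,onz(f,(332,163),z).round(4))
```

```text
[ WARN:0@0.564] global loadsave.cpp:275 findDecoder imread_('pics/c8.png'): can't open/read file: check file path/integrity
Traceback (most recent call last):
TypeError: 'NoneType' object is not subscriptable
```

View pics/e9.png

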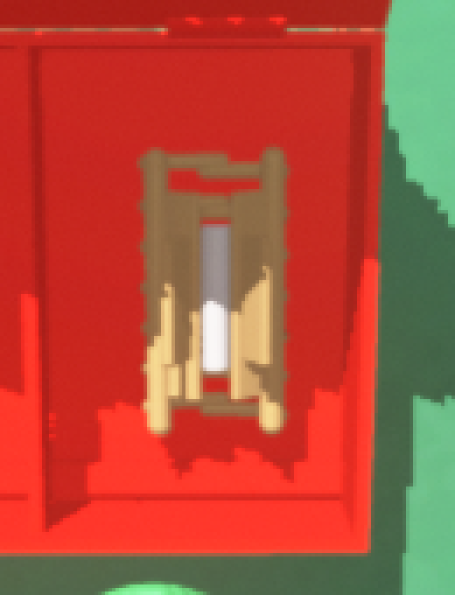

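Run:
```python
from h import *
import pickle
D=pickle.load(open("f8.pkl","rb"))
p=np.load("box.npy");c,s=np.cos(p[2]),np.sin(p[2]);W=lambda X:np.array([p[0]+c*X[0]-s*X[1],p[1]+s*X[0]+c*X[1],X[2]])
f=D["wrist"]
print(proj(f,[W((-.06,-.12,.04)),W((-.06,.12,.04)),W((.06,-.12,.04)),W((.06,.12,.04))]).round(1).tolist(),"seen 376,238 96,238 380,89 74,91")
for z in(.02,.03,.035):print(z,onz(f,(331.5,164.5),z).round(4))
S=lambda x,y:(260+x/5,150+y/5)
print("side spring",S(490,300),onz(D["side"],S(483,305),.028).round(4))
print("tri",tri([f,D["side"]],[(331.7,165.5),S(483,305)]))
cv2.imwrite("pics/c8.png",cv2.cvtColor(D["scene"]["color"],cv2.COLOR_RGB2BGR))
b=cv2.imread("pics/c8.png");cv2.imwrite("pics/e10.png",cv2.resize(b[170:320,210:370],None,fx=5,fy=4,interpolation=0))
t=[.5112,-.109,.2136]
for dz in(0,.01,.02,.03):print(dz,[proj(D[n],np.array(t)+[h,0,dz]).round(1)[0].tolist() for n,h in(("scene",.008),("side",-.008))])
a=cv2.imread("pics/s8.png");g=cv2.cvtColor(D["side"]["color"],cv2.COLOR_RGB2BGR);cv2.imwrite("pics/e11.png",cv2.resize(g[100:220,280:440],None,fx=5,fy=5,interpolation=0))
```

```text
[[376.2, 234.9], [95.0, 235.0], [382.0, 85.0], [72.1, 87.5]] seen 376,238 96,238 380,89 74,91
0.02 [ 0.533  -0.1187  0.02  ]
0.03 [ 0.5344 -0.1185  0.03  ]
0.035 [ 0.5351 -0.1184  0.035 ]
side spring (358.0, 210.0) [ 0.5319 -0.1214  0.028 ]
tri (array([ 0.53234498, -0.11966723,  0.0286954 ]), [np.float64(0.0014349326642861978), np.float64(0.001434932664286258)])
0 [[248.9, 217.9], [368.0, 158.0]]
0.01 [[248.3, 214.7], [368.3, 154.3]]
0.02 [[247.7, 211.4], [368.7, 150.5]]
0.03 [[247.1, 208.1], [369.1, 146.7]]
```

View pics/e10.png

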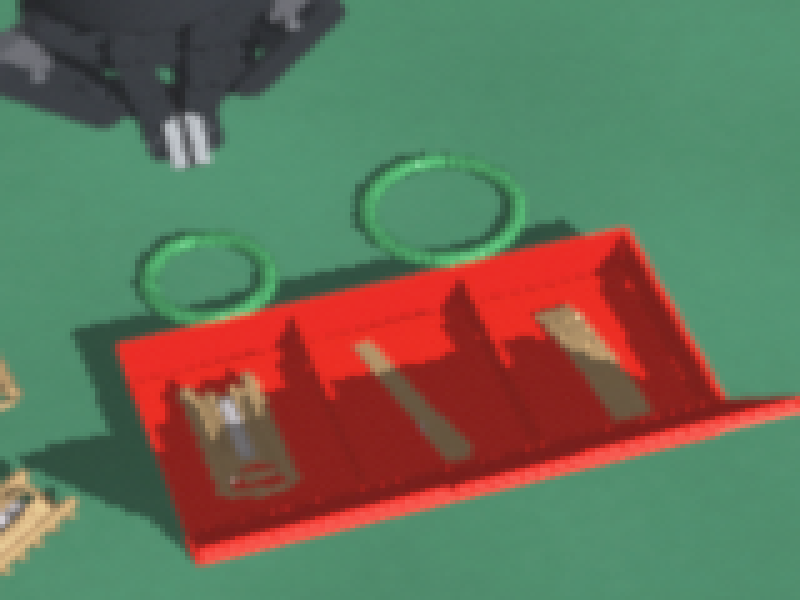

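View pics/e11.png

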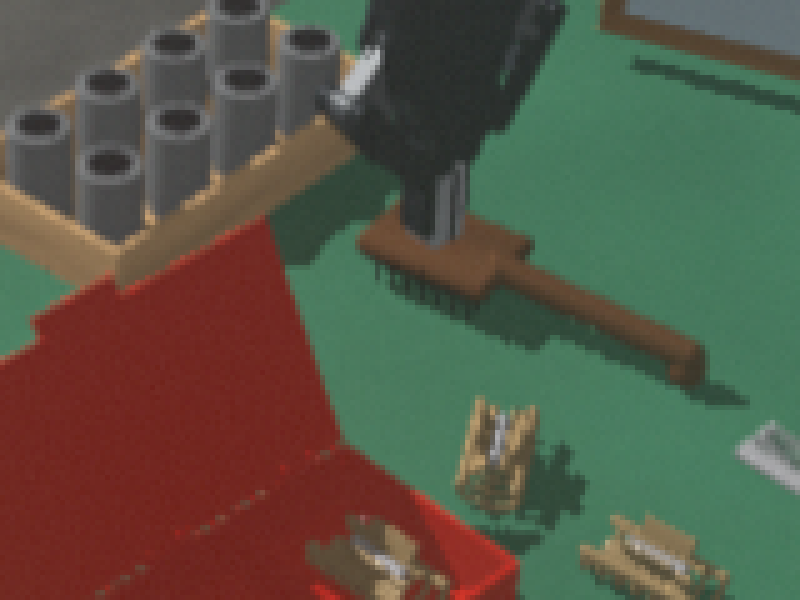

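The crop shows A: spring and two wings, centred at wrist (332,165), which gives a claw_top of about (0.534,-0.119,0.035). The visible tip is still about 20 mm higher than the reported TCP, and the hover height depends on that offset. I'll settle it with a soft touch on an empty patch of bench, after checking where one is.

Run:
```python
from h import *
import pickle
D=pickle.load(open("f8.pkl","rb"))
print("canister base",onz(D["scene"],(472,220),0).round(3),"sprayer",onz(D["scene"],(420,160),0).round(3),"bangleL",onz(D["wrist"],(193,288),.005).round(3),"S",onz(D["wrist"],(314,278),.005).round(3))
```

```text
canister base [0.566 0.417 0.   ] sprayer [0.346 0.395 0.   ] bangleL [0.417 0.02  0.005] S [ 0.423 -0.098  0.005]
```

```bash
python3 -m pendant '-2 0.6 0 0; -3.7 0.6 0 0; -3.8 0.6 0 0; -3.8 0.6 0 0; -3.8 0.6 0 0; -3.8 0.6 0 0; -3.5 0.6 2 0; -1.5 0 3 0'; python3 -m pendant '0 0 3.5 0; 0 0 3.5 0; 0 0 3 0; 0 0 1 0; 0 0 0 0'; python3 -c "
from h import *
print(r.get_obs()['contact_force'].round(2))"
```

```text
clock: 9.32
tcp_pos: [0.4808, 0.1662, 0.1644]
orientation: [2.167, -2.256, -0.036]
contact_force: [0.1, 0.4, -0.4]
grip_width: 0.0001
clock: 9.73
tcp_pos: [0.4717, 0.1818, 0.0451]
orientation: [2.189, -2.232, -0.051]
contact_force: [0.2, -0.4, 0.9]
grip_width: 0.0001
[ 0.24 -0.41  0.85]
```

```bash
python3 -m pendant '0 0 1 0; 0 0 0.5 0; 0 0 0.2 0; 0 0 0 0'; python3 -m pendant '0 0 0.2 0; 0 0 0.2 0; 0 0 0 0'
```

```text
clock: 10.07
tcp_pos: [0.4732, 0.1838, 0.0293]
orientation: [2.192, -2.234, -0.05]
contact_force: [-0.2, -0.6, -0.6]
grip_width: 0.0
clock: 10.32
tcp_pos: [0.4755, 0.184, 0.0275]
orientation: [2.193, -2.239, -0.046]
contact_force: [0.6, -0.5, 0.1]
grip_width: 0.0
```

```bash
python3 -m pendant '0 0 0.5 0; 0 0 0.5 0; 0 0 0.3 0; 0 0 0 0'
python3 - <<'E'
from h import *
import pickle
D={n:grab(n) for n in("scene","side")}
t=r.get_obs()["tcp_pos"];print(t)
for n in D:
    q=proj(D[n],t)[0];print(n,q);x,y=q.astype(int)
    g=cv2.cvtColor(D[n]["color"],cv2.COLOR_RGB2BGR)[y-35:y+25,x-40:x+40]
    cv2.imwrite(f"pics/t_{n}.png",cv2.resize(g,(400,300),interpolation=0))
cv2.imwrite("pics/t.png",np.hstack([cv2.imread(f"pics/t_{n}.png") for n in D]))
E
```

```text
clock: 10.65
tcp_pos: [0.4762, 0.1842, 0.0143]
orientation: [2.194, -2.242, -0.044]
contact_force: [-0.3, -0.0, 0.2]
grip_width: -0.0003
[0.47636766 0.18429858 0.01471286]
scene [370.4831151  216.95037224]
side [279.36474754 297.26616731]
```

View pics/t.png

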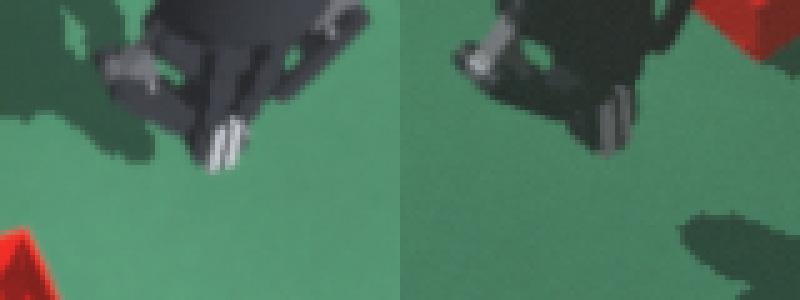

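```bash
python3 -m pendant '0 0 0.5 0; 0 0 0.5 0; 0 0 0 0'; python3 -m pendant '0 0 0.3 0; 0 0 0.3 0; 0 0 0.2 0; 0 0 0 0'
```

```text
clock: 11.0
tcp_pos: [0.4764, 0.1846, 0.004]
orientation: [2.195, -2.243, -0.044]
contact_force: [-0.3, -0.5, 0.0]
grip_width: -0.0001
clock: 11.33
tcp_pos: [0.4759, 0.1848, -0.0052]
orientation: [2.195, -2.242, -0.044]
contact_force: [-0.1, 0.8, 0.8]
grip_width: -0.0003
```

```bash
python3 -m pendant '0 0 0.3 0; 0 0 0.3 0; 0 0 0 0'; python3 -m pendant '0 0 0.2 0; 0 0 0 0';python3 -m pendant '0 0 0.2 0; 0 0 0 0'
```

```text
clock: 11.58
tcp_pos: [0.4759, 0.185, -0.0118]
orientation: [2.195, -2.242, -0.044]
contact_force: [-0.3, -0.3, -0.5]
grip_width: -0.0002
clock: 11.75
tcp_pos: [0.4758, 0.185, -0.0141]
orientation: [2.194, -2.242, -0.044]
contact_force: [-0.1, 0.0, 0.1]
grip_width: -0.0001
clock: 11.92
tcp_pos: [0.4758, 0.1851, -0.0163]
orientation: [2.195, -2.242, -0.044]
contact_force: [0.1, 0.1, -0.4]
grip_width: 0.0001
```

```bash
python3 -m pendant '0 0 0.2 0; 0 0 0 0';python3 -m pendant '0 0 0.2 0; 0 0 0 0';python3 -m pendant '0 0 0.15 0; 0 0 0 0'; python3 -m pendant '0 0 0.15 0; 0 0 0 0'
```

```text
clock: 12.08
tcp_pos: [0.4758, 0.1851, -0.0184]
orientation: [2.195, -2.242, -0.044]
contact_force: [0.1, 0.2, 0.3]
grip_width: 0.0002
clock: 12.25
tcp_pos: [0.4758, 0.1852, -0.0205]
orientation: [2.195, -2.242, -0.044]
contact_force: [0.1, 0.0, 0.0]
grip_width: -0.0001
clock: 12.42
tcp_pos: [0.4759, 0.1852, -0.0222]
orientation: [2.195, -2.242, -0.044]
contact_force: [0.5, -1.0, -0.5]
grip_width: 0.0001
clock: 12.58
tcp_pos: [0.4758, 0.1853, -0.0238]
orientation: [2.195, -2.242, -0.044]
contact_force: [0.3, 0.2, 0.2]
grip_width: -0.0004
```

```bash
python3 -m pendant '0 0 0.15 0; 0 0 0 0';python3 -m pendant '0 0 0.15 0; 0 0 0 0'
python3 - <<'E'
from h import *
D={n:grab(n) for n in("scene","side")}
t=r.get_obs()["tcp_pos"];print(t)
for n in D:
    q=proj(D[n],t)[0];print(n,q);x,y=q.astype(int)
    g=cv2.cvtColor(D[n]["color"],cv2.COLOR_RGB2BGR)[y-45:y+15,x-40:x+40]
    cv2.imwrite(f"pics/t_{n}.png",cv2.resize(g,(400,300),interpolation=0))
cv2.imwrite("pics/t2.png",np.hstack([cv2.imread(f"pics/t_{n}.png") for n in D]))
E
```

```text
clock: 12.75
tcp_pos: [0.4761, 0.1854, -0.0244]
orientation: [2.195, -2.242, -0.043]
contact_force: [0.7, -0.3, -0.2]
grip_width: -0.0
clock: 12.92
tcp_pos: [0.4764, 0.1855, -0.0242]
orientation: [2.195, -2.243, -0.041]
contact_force: [-0.5, 0.1, -0.4]
grip_width: 0.0
[ 0.47657991  0.18566027 -0.0245489 ]
scene [369.29177873 226.23884754]
side [279.67793956 308.35895117]
```

View pics/t2.png

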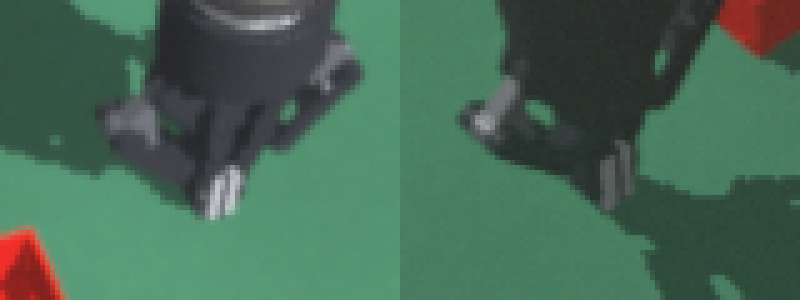

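The descent stalled at a reported z of -0.0243 m with the tip meeting its shadow, so the fingertips are about 24 mm above the reported TCP. The force reading stayed near zero even there. I'll use the physical tip for the hover: claw top 0.035 + 0.021 m means a reported TCP z of about 0.032. Lifting and going back over the clip.

```bash
python3 -m pendant '0 0 -2 0; 0 0 -3.5 0; 0 0 -3.5 0; 0 0 -3.5 0; 0 0 -2.5 0; 1.5 -0.4 -1 0; 3 -0.7 0 0; 3.5 -0.8 0 0'; python3 -m pendant '3.5 -0.8 0 0; 3.5 -0.8 0 0; 3.5 -0.8 0 0; 3.5 -0.8 0 0; 2.5 -0.5 0 0; 1 -0.2 0 0; 0 0 0 0'
python3 - <<'E'
from h import *
o=r.get_obs();print(o["tcp_pos"],Ro.from_rotvec(o["orientation"]).as_matrix().round(3))
E
```

```text
clock: 13.68
tcp_pos: [0.4957, 0.1096, 0.1398]
orientation: [2.214, -2.227, -0.048]
contact_force: [1.4, -0.4, -1.0]
grip_width: -0.0001
clock: 14.27
tcp_pos: [0.5354, -0.082, 0.1346]
orientation: [2.205, -2.236, -0.042]
contact_force: [-0.2, -0.0, -0.2]
grip_width: 0.0004
[ 0.53538046 -0.08195451  0.13456264] [[-0.014 -1.    -0.02 ]
 [-1.     0.014  0.018]
 [-0.018  0.02  -1.   ]]
```

```bash
python3 -m pendant '2 0 0 0; 1.6 0 1 0; 0.2 0 2 0; 0 0 2 0; 0 0 1.2 0; 0 0 0 0; 0 0 0 0'
cat > look.py <<'E'
from h import *
import sys,pickle
k=sys.argv[1];D={n:grab(n,f"pics/{n}_{k}.png") for n in("scene","side","wrist")};pickle.dump(D,open(f"f{k}.pkl","wb"))
o=r.get_obs();print(o["tcp_pos"].round(4),Ro.from_rotvec(o["orientation"]).as_matrix()[:,2].round(3))
im=[]
for n in("scene","side"):
    x,y=proj(D[n],(.534,-.119,.05))[0].astype(int);print(n,x-40,y-40)
    im.append(cv2.resize(cv2.imread(f"pics/{n}_{k}.png")[y-40:y+30,x-40:x+40],(400,350),interpolation=3))
cv2.imwrite(f"pics/L{k}.png",np.hstack(im))
E
python3 look.py a
```

```text
clock: 14.85
tcp_pos: [0.533, -0.1106, 0.0667]
orientation: [-2.215, 2.225, 0.049]
contact_force: [-0.6, 0.0, 0.3]
grip_width: -0.0001
[ 0.534  -0.1113  0.068 ] [-0.018  0.022 -1.   ]
scene 214 229
side 315 164
```

View pics/La.png

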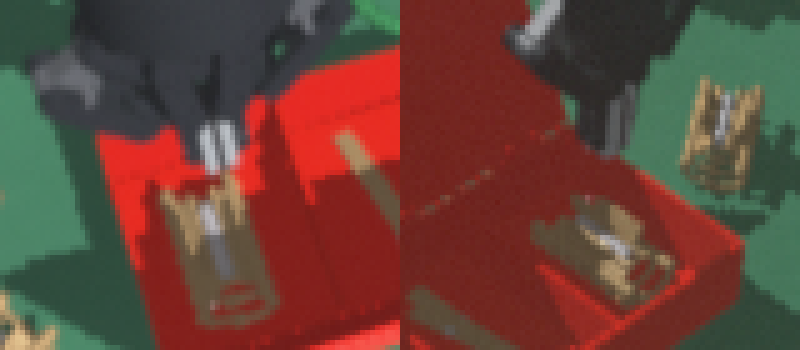

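View pics/wrist_a.png

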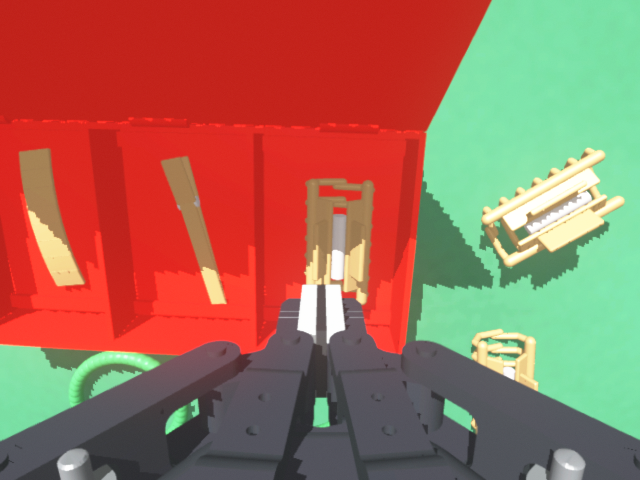

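Run:
```python
from h import *
import pickle
D=pickle.load(open("fa.pkl","rb"))
for px in((341,241),(339,247)):
  for z in(.02,.03,.035):print(px,z,onz(D["wrist"],px,z).round(4))
# tip from pictures at z=.092
S=lambda x,y:(214+x/5,229+y/5);Q=lambda x,y:(315+x/5,164+y/5)
print("tip scene(+x face)",onz(D["scene"],S(221,170),.092).round(4),"side(-x face)",onz(D["side"],Q(206,155),.092).round(4))
print("clip spring tri",tri([D["scene"],D["side"],D["wrist"]],[S(215,238),Q(208,240),(339,247)]))
```

```text
(341, 241) 0.02 [ 0.5355 -0.12    0.02  ]
(341, 241) 0.03 [ 0.5387 -0.1198  0.03  ]
(341, 241) 0.035 [ 0.5403 -0.1197  0.035 ]
(339, 247) 0.02 [ 0.5322 -0.119   0.02  ]
(339, 247) 0.03 [ 0.5355 -0.1188  0.03  ]
(339, 247) 0.035 [ 0.5372 -0.1187  0.035 ]
tip scene(+x face) [ 0.5454 -0.1114  0.092 ] side(-x face) [ 0.5268 -0.1083  0.092 ]
clip spring tri (array([ 0.53369311, -0.11959133,  0.02324373]), [np.float64(0.002823309442836984), np.float64(0.002979951053714617), np.float64(0.0007770111584738306)])
```

```bash
python3 -m pendant '0.4 0 0 0; 0.5 0 0.5 0; 0.1 0 0.8 0; 0 0 0.8 0; 0 0 0.6 0; 0 0 0 0; 0 0 0 0'; python3 look.py b
```

```text
clock: 15.58
tcp_pos: [0.5356, -0.1223, 0.0404]
orientation: [-2.211, 2.224, 0.038]
contact_force: [0.4, 0.6, 1.4]
grip_width: -0.0003
[ 0.5359 -0.1222  0.041 ] [-0.012  0.021 -1.   ]
scene 214 229
side 315 164
```

View pics/Lb.png

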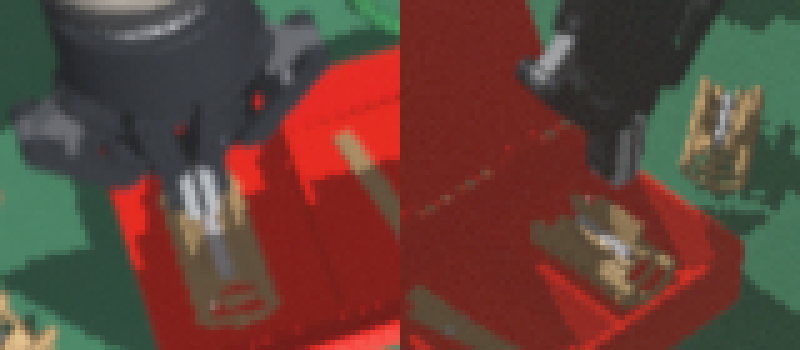

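```bash
python3 -m pendant '-0.2 0.1 0.4 0; -0.1 0 0.4 0; 0 0 0.2 0; 0 0 0 0; 0 0 0 0'; python3 look.py c
python3 - <<'E'
from h import *
import pickle
D=pickle.load(open("fc.pkl","rb"));t=r.get_obs()["tcp_pos"]
for n,h in(("scene",.011),("side",-.011)):
    print(n,[proj(D[n],t+[h,0,dz]).round(1)[0].tolist() for dz in(.019,.024,.029)])
E
```

```text
clock: 16.15
tcp_pos: [0.5354, -0.1182, 0.0308]
orientation: [-2.211, 2.222, 0.035]
contact_force: [-0.8, -0.8, -0.4]
grip_width: 0.0001
[ 0.5355 -0.1184  0.031 ] [-0.01   0.021 -1.   ]
scene 214 229
side 315 164
scene [[257.1, 274.5], [256.8, 273.4], [256.6, 272.2]]
side [[358.6, 206.5], [358.8, 205.0], [358.9, 203.5]]
```

View pics/Lc.png

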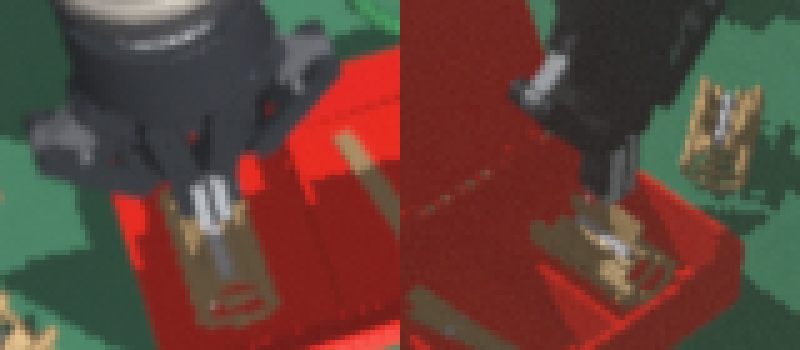

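View pics/wrist_c.png

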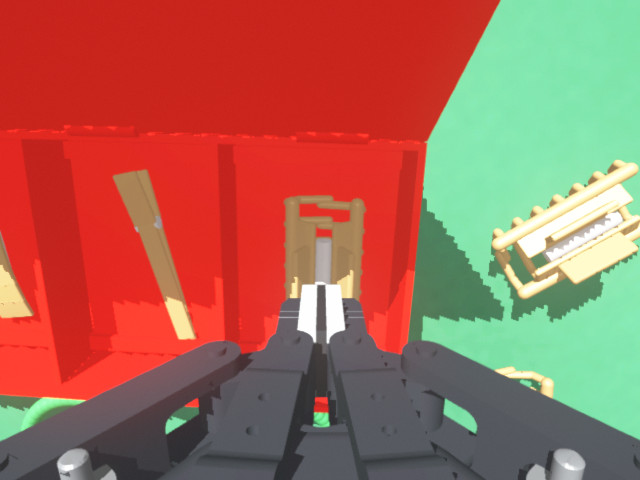

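The tip is centred over the clip: side (358,205) and wrist col 321 against the clip's 324. It is about 2 cm above claw_top and clear of it. Now I'll hold.

```bash
for i in 1 2 3 4; do python3 -m pendant '0 0 0 0; 0 0 0 0; 0 0 0 0; 0 0 0 0; 0 0 0 0; 0 0 0 0; 0 0 0 0; 0 0 0 0' | sed -n 1,2p; done; python3 look.py d; python3 -c "
import cv2;a=cv2.imread('pics/side_d.png')[100:300,240:460];cv2.imwrite('pics/Ld2.png',cv2.resize(a,None,fx=3.5,fy=3))"
```

```text
clock: 16.97
tcp_pos: [0.5359, -0.1188, 0.0315]
clock: 17.63
tcp_pos: [0.5359, -0.1187, 0.0315]
clock: 18.3
tcp_pos: [0.5359, -0.1187, 0.0315]
clock: 18.97
tcp_pos: [0.5359, -0.1188, 0.0315]
[ 0.5359 -0.1187  0.0315] [-0.009  0.02  -1.   ]
scene 214 229
side 315 164
```

View pics/Ld2.png

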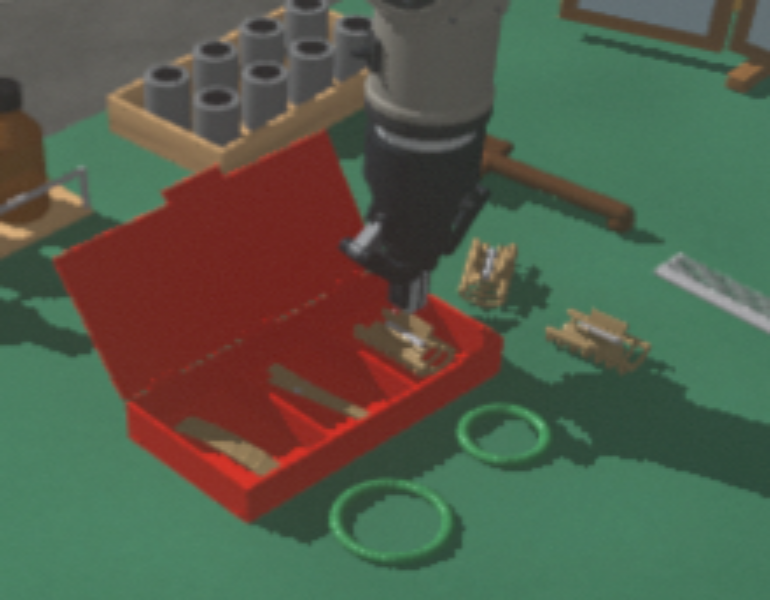

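View pics/scene_d.png

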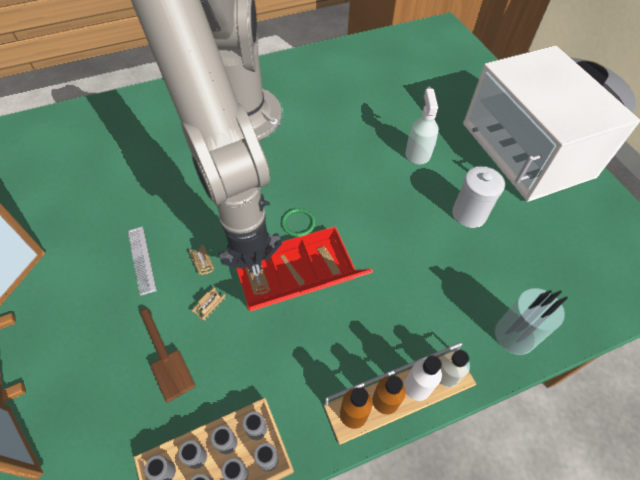

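The flap is still leaning back, the other things haven't moved, and the tool has held still for over 2.5 s. Handing in.

```bash
python3 -c "
from bench import r
print(r.hand_in())"
```

```text
the job is handed in; nothing more can be done
None
```

The flap now leans back at about 118° and stays there. The gripper is holding about 2 cm above the claw clip in the right bay, pointing down (about 1.3° off vertical). I handed in at about 19 s, after holding still for more than 2.5 s; `hand_in` gave no verdict.

- **First push missed:** it passed over the tab without moving the flap. The second, 2 cm lower, pushed the flap back.
- **Fingertip height disagrees with the reported pose:** three cameras put the shut fingertips 20–25 mm above the reported TCP. I touched an empty patch of bench with the tip to check, and it stopped at a reported z of -0.024 m.
- **Which height I used:** I set the hover by the physical tip, at about 0.055 m. The clip's top is at 0.035 m. The reported TCP reads z = 0.0315 m, so by that reading the tip is not 1–3 cm above the clip.
- **Checks that disagreed:** the force reading stayed near zero even at the bench touch, so it confirmed no contact. In the last pictures the side view agreed with the tip offset, but the scene view suggested about 13 mm instead of 24 mm.
- **Final pictures:** the tip is centred over the clip to within about 2–3 mm and clear of it. The clips, bangles, comb, hairbrush, canister and sprayer look unmoved.

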